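# Knock the brass cap out of its die

### The job

The brass post cap is stuck flush in its forging die: lift the orange knob beside that die right up, so that the knockout rod pushes the cap up out of the cavity. Then take the brass cap and stand it upright, gently, in the blue tray; leave the steel cap in its own die alone.

Things in the scene. Friction and masses are not known exactly. Their poses are not given: they have to be found in the camera images.
- brass_cap_center (a point): Centre, half-way up, of the round brass post cap (crown up): 44 mm diameter for its lower 30 mm, stepping in to a 28 mm crown, 39 mm tall in all, about 0.2 kg, z up. It starts down in the 47 mm round cavity of a black steel die block (100 x 100 mm), whose top is 104 mm above the table; the cap's crown is then 1 mm below the die's top. With the knockout fully up the cap stands about 31 mm proud of the die's top, its lowest 8 mm still guided by the cavity.
- knockout_brass (a joint): Height in m by which the knockout under the brass cap is lifted: 0 = down, 0.034 = fully up (end stop). It slides straight up; lifting takes about 10 to 15 N and it stays by friction wherever it is left. The rod touches the cap after the first 2 mm.
- knockout_brass_grip (a point): Centre of the orange upright cylindrical knob (28 mm diameter, 42 mm tall, its top 21 mm above this point) that lifts the knockout under the brass cap. It stands 110 mm from the cavity's axis, on the side of the die towards the robot, clear all round, at 115 mm above the table when down, and moves up with the knockout.
- blue_tray_in (a point): Centre of the inner floor of the flat blue tray, outside 160 mm (its x) by 170 mm (its y), walls 5 mm thick and 22 mm high above the table; the floor is 5 mm above the table. Fixed to the table. A red tray of the same shape stands close by.
- steel_cap_center (a point): Centre of the grey steel cap, same shape as the brass one, in a second die of the same make with an orange knob of its own. It stays there.
Mind the look-alikes: they are no part of the job. Of the things that look like the part that bears brass_cap_center, the smallest one is meant.

How it is judged:
By the outcome, as a careful person would: the job done as asked, in the order asked, and still so for the second after the job is handed in, with the robot touching nothing.
It also fails if it takes over 48 s, if anything falls off the work surface, if the arm or the gripper's body presses on something with over 40 N, if the wrist force passes 120 N, or if a joint passes its speed limit or range.

### The arm

A 6-joint arm with a two-finger parallel gripper is mounted at the origin on the work surface. World frame = base frame: x ahead of the robot, y to its left, z up, the work surface at z = 0. Lengths are in m, angles in degrees, forces in N, time in s.
With the tool pointing down it reaches from about 0.375 to 0.75 m from the base axis. Payload 9 kg.
Tool frame: the origin (TCP) lies where the fingers leave the gripper's body, on its centre line; the fingertips stand 73 mm ahead of it and the grasp point (between the pads) lies 54 mm ahead of it (robot.tip_reach is the distance from the TCP to the fingertips, in m); z points along the fingers, y is the direction in which the jaws open and shut (so a half turn about z gives the same grasp; the last joint's range is limited). The gripper opens to 85 mm and grips with 20 to 120 N. Pads are 22 mm wide; open, the fingers measure 114 mm over their backs; the gripper's body (76 mm by 85 mm) begins 54 mm behind the grasp point. The pads swing forward as they close: fully open they stand 13 mm farther back than shut.
Start: joints at [-81.114, 5.964, 5.575, 89.605, 0, 77.527], TCP at [0.219, -0.559, 0.304] pointing down, gripper open.
Joint ranges: [-171.21, 171.21], [-48.23, 106.86], [-62.78, 66.21], [-105.2, 120.99], [-86.42, 89.51], [-180, 180]. Speed limits (degrees/s): [127.2, 127.2, 147.25, 180, 180, 180].

### API

Orientations are given as [roll, pitch, yaw] about the fixed x, y, z axes, in that order (R = Rz(yaw) Ry(pitch) Rx(roll)).
In Python, from plant import robot gives the robot as it stands. Calls block until the motion is done:
- robot.move_pose(position, orientation): joint-space move of the TCP to a pose.
- robot.line_to(position, vel=0.15, rotation=None, guard=None): straight line of the TCP; rotation=None keeps the orientation; vel is the mean speed in m/s. With guard (N) it stops when the force on the tool has changed by that much, and returns True; else False.
- robot.goto_joints(angles): joint-space move.
- robot.set_gripper(opening): finger opening in m; the grip force is fixed at half the most; returns when the fingers have stopped.
- robot.pause(seconds).
- robot.ik(position, orientation): joint angles nearest the present ones, or None.
- robot.observe(): the state.
- robot.grab_frame(name): name is "side" or "top" or "wrist"; returns the picture (384x512x3 uint8, blue, green, red); there is no depth.
- robot.get_calibration(name): a dict with "vertical_fov" (degrees; the focal length in pixels is half the picture's height over the tangent of half this angle, whatever the lens; pixels are square), "cx", "cy" (the principal point, pixels), "rvec" (rotation vector, rad) and "tvec" (3), from world to camera coordinates, as OpenCV has them. Camera axes: x right, y down, z forward; pixel columns grow to the right and rows downward; lengths in m; the calibration is good to about 2 mm. A picture is of the moment at which its call begins: read the wrist's pose just before it. get_calibration takes no time and is no camera call; for the wrist camera it gives the pose at the moment of the call.
A pose or a line that the arm cannot do raises robot.IKError and nothing moves.
- robot.job_done(): hands the job in, once; it reports no verdict.
The state is a dict: "time": time; "q": joint angles; "qvel": joint speeds; "joint_torque": joint torques, N m; "tool_pos": TCP position; "tcp_rot": TCP orientation; "ft_force": force on the tool from outside, world axes, zero at the start; "torque": the same for the moment, N m; "gripper_width": finger opening in m.
Only numpy, scipy, OpenCV 4.12 (cv2) and the standard library are available. Lean on these libraries where they do the work, as an engineer would, in place of code of your own. Each camera call takes 0.05 s, during which the arm holds its last target.

## Working session

There is one attempt and no reset: what is moved stays moved. The work goes in short steps, each a Python script; the robot and the scene stay as the last script left them, time stands still between calls to the robot, and variables do not carry over. Pictures are saved under pics/ and viewed, and the job is handed in when it is done.

```bash
mkdir -p pics; ls; python3 - <<'E'
from plant import robot
import cv2
for n in("side","top","wrist"):
    c=robot.get_calibration(n); print(n,c)
    cv2.imwrite(f"pics/{n}0.png",robot.grab_frame(n))
print(robot.observe())
E
```

```text
pics
side {'vertical_fov': 57.42334994689029, 'cx': 261.36513580233526, 'cy': 189.05814631643298, 'rvec': array([ 2.01635616, -0.75541746,  0.41210832]), 'tvec': array([-0.4076862 ,  0.26079802,  0.50525194])}
top {'vertical_fov': 52.987352706001495, 'cx': 255.4768997634939, 'cy': 192.2645525278952, 'rvec': array([ 2.14435938, -2.11655943,  0.22955677]), 'tvec': array([-0.04087954,  0.56556462,  0.79854961])}
wrist {'vertical_fov': 68.41457990846266, 'cx': 251.91482744061886, 'cy': 192.0278156078402, 'rvec': array([-2.38237822,  1.62845619,  0.24423283]), 'tvec': array([-0.59917256, -0.03807816,  0.37941981])}
{'time': 0.15, 'q': array([-8.11136640e+01,  5.98889770e+00,  5.53763203e+00,  8.96040581e+01,
        4.56405275e-04,  7.75278743e+01]), 'qvel': array([-0.01264771, -0.01903766,  0.16759936, -0.00202569, -0.07624186,
        0.09189983]), 'joint_torque': array([ 3.94481525e-03, -5.57358027e+01,  5.04005635e+01,  1.26408748e-02,
       -2.66366787e-04,  5.64194664e-06]), 'tool_pos': array([ 0.21851519, -0.55860549,  0.30332318]), 'tcp_rot': array([-1.79946080e+02, -1.23936007e-02,  2.13584557e+01]), 'ft_force': array([ 0.57891558, -0.57090638,  1.07228818]), 'torque': array([ 0.01473802,  0.01895571, -0.01279224]), 'gripper_width': 0.08562668515537201}
```

View pics/side0.png

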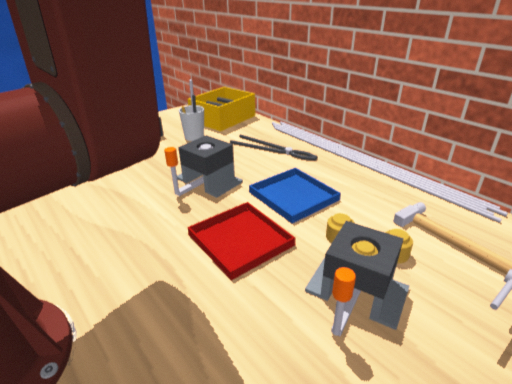

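View pics/top0.png

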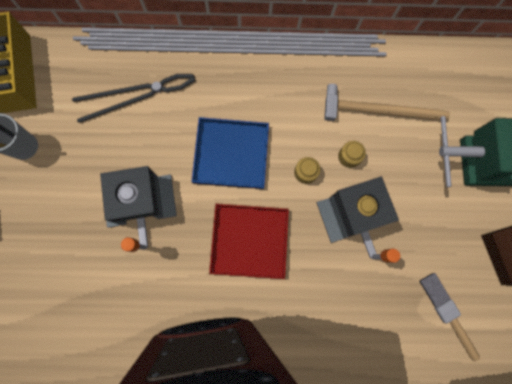

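View pics/wrist0.png

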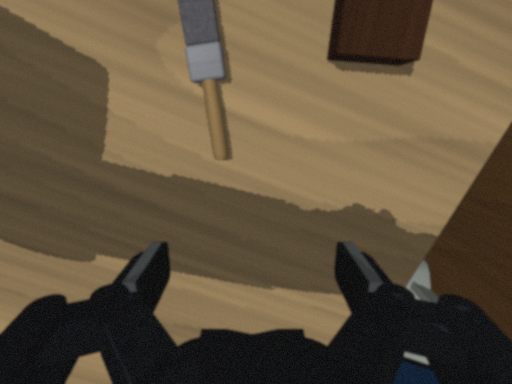

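```bash
cat > h.py <<'E'
import numpy as np, cv2
from plant import robot
def cal(n):
    c=robot.get_calibration(n); f=192/np.tan(np.radians(c['vertical_fov']/2))
    return np.array([[f,0,c['cx']],[0,f,c['cy']],[0,0,1]]),cv2.Rodrigues(c['rvec'])[0],np.array(c['tvec']).ravel()
def ray(n,uv,C=None):
    K,R,t=C or cal(n); d=R.T@np.linalg.inv(K)@np.array([*uv,1.]); return -R.T@t,d
def atz(n,uv,z,C=None):
    o,d=ray(n,uv,C); return o+d*(z-o[2])/d[2]
def proj(n,P,C=None):
    K,R,t=C or cal(n); p=K@(R@np.array(P)+t); return p[:2]/p[2]
def crop(src,x,y,w,h,s,out):
    im=src if not isinstance(src,str) else cv2.imread(src)
    cv2.imwrite(out,cv2.resize(im[y:y+h,x:x+w],None,fx=s,fy=s,interpolation=cv2.INTER_CUBIC))
E
python3 - <<'E'
from h import *
crop("pics/top0.png",280,130,130,150,4,"pics/topc.png")
crop("pics/side0.png",295,200,130,140,4,"pics/sidec.png")
crop("pics/top0.png",180,105,120,180,3.3,"pics/topt.png")
E
```

```text
(no output)
```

View pics/topc.png

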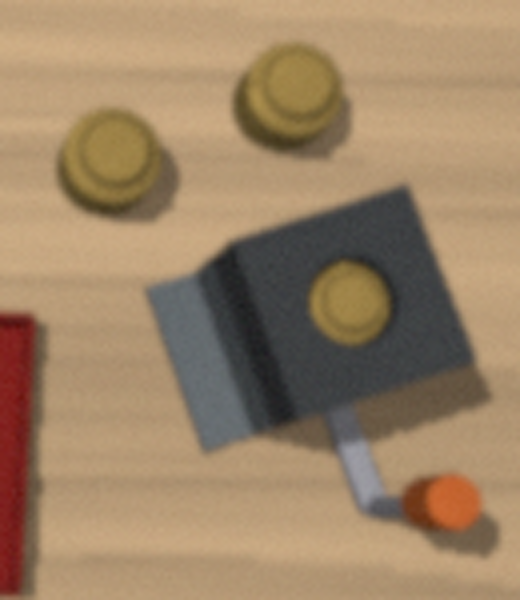

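View pics/sidec.png

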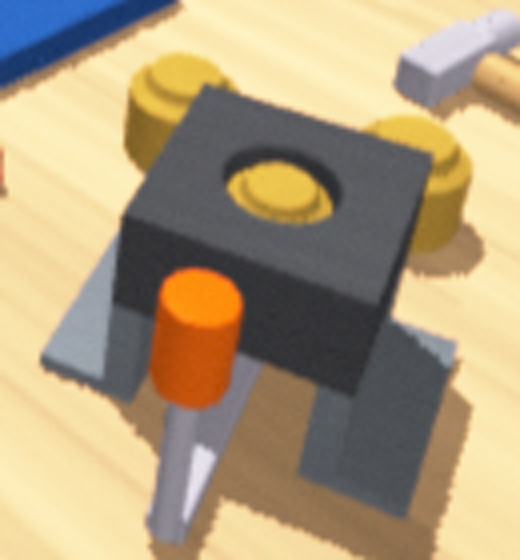

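View pics/topt.png

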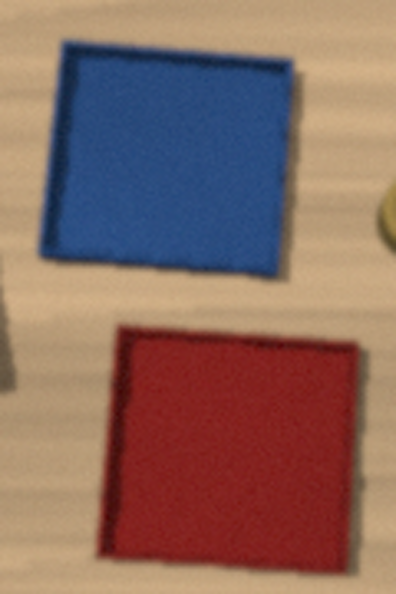

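```bash
python3 - <<'E'
from h import *
T=lambda l,z,n="top":[atz(n,p,z) for p in l]
np.set_printoptions(precision=4,suppress=True)
d=np.array(T([(381.75,176.25),(338.75,190),(353.5,235),(398,220)],.104));print("die",d,d.mean(0),np.linalg.norm(d-np.roll(d,1,0),axis=1))
print("crown",atz("top",(369,205),.103),atz("side",(365.75,247.5),.103))
print("knob",atz("top",(393.25,255.5),.136),atz("side",(345.25,274.25),.136))
t=np.array(T([(198.8,117.4),(269.1,123.2),(263.9,188.9),(192.1,182.9)],.022));print("tray",t,t.mean(0),np.linalg.norm(t-np.roll(t,1,0),axis=1))
a=np.array(T([(295.5,172),(320,172)],.02));print(np.linalg.norm(a[0]-a[1]))
print("others",T([(308.5,167.5),(353.7,152)],.039))
E
```

```text
die [[ 0.5952 -0.2998  0.104 ]
 [ 0.564  -0.2072  0.104 ]
 [ 0.4702 -0.2348  0.104 ]
 [ 0.5024 -0.3289  0.104 ]] [ 0.5329 -0.2677  0.104 ] [0.0973 0.0977 0.0978 0.0995]
crown [ 0.5332 -0.2701  0.103 ] [ 0.5304 -0.2706  0.103 ]
knob [ 0.4284 -0.3026  0.136 ] [ 0.4283 -0.3033  0.136 ]
tray [[ 0.7523  0.1029  0.022 ]
 [ 0.741  -0.0649  0.022 ]
 [ 0.5807 -0.0536  0.022 ]
 [ 0.5922  0.1121  0.022 ]] [0.6665 0.0241 0.022 ] [0.1603 0.1683 0.1607 0.1661]
0.05753675319908912
others [array([ 0.6289, -0.1549,  0.039 ]), array([ 0.6678, -0.2607,  0.039 ])]
```

Taken for brass_cap_center, in the top view: brass caps standing on the table at (308,169) and (353,153), both about 57 mm across so too big, and the one in the die at (368,205). I choose the one in the die, with its knob at (393,255). Measured sizes fit: die 98 mm, knob-to-cavity 110 mm, tray 160 x 167 mm.

```bash
python3 - <<'E'
from h import *
Y=17.4;k=[.4284,-.303]
robot.move_pose([*k,.235],[180,0,Y])
cv2.imwrite("pics/w1.png",robot.grab_frame("wrist"))
print(proj("wrist",[*k,.136]))
s=robot.observe();print(s['time'],s['tool_pos'],s['tcp_rot'])
E
```

```text
[250.94881844 223.22042716]
1.475 [ 0.42809023 -0.30413213  0.23534786] [ 1.79959932e+02 -3.44339511e-03  1.73259733e+01]
```

View pics/w1.png

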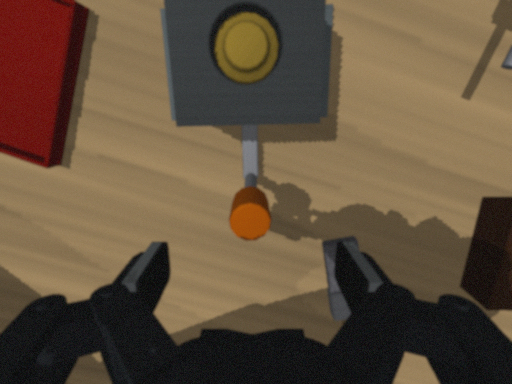

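The wrist view shows the knob top at about (250,220), against (251,223) predicted. It lies between the jaws, so I grip and lift.

```bash
python3 - <<'E'
from h import *
k=[.4284,-.303]
g=robot.line_to([*k,.171],vel=.12,guard=15);print("hit",g)
if not g:
    robot.set_gripper(0.0)
    s=robot.observe();print(s['gripper_width'],s['ft_force'],s['tool_pos'],s['time'])
    p=s['tool_pos']
    if .022<s['gripper_width']<.034:
        f0=s['ft_force'][2]
        for dz in(.032,.037):
            g=robot.line_to([p[0],p[1],p[2]+dz],vel=.03,guard=35)
            s=robot.observe();print(dz,g,s['ft_force'],s['tool_pos'][2]-p[2],s['gripper_width'],s['time'])
            if g:break
        cv2.imwrite("pics/s2.png",robot.grab_frame("side"))
        crop("pics/s2.png",270,170,160,150,4,"pics/s2c.png")
E
```

```text
hit False
0.02679398882286009 [-2.7556591   4.64943333  5.74540612] [ 0.4283248  -0.30251511  0.17156336] 2.7333
0.032 False [ 2.30736163  2.3412095  -7.78991382] 0.03217021721775387 0.026669539212495333 3.9667
0.037 True [ 2.29548499 -4.84431976 -2.73144701] 0.03401313000155137 0.026467310808681505 4.1833
```

View pics/s2c.png

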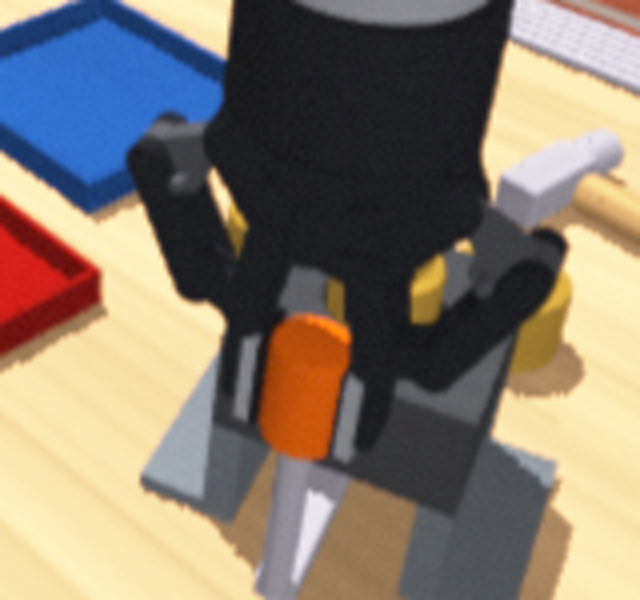

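The guard tripped at 34.0 mm, the end stop, with the knob still held. Next I release and take a look.

```bash
python3 - <<'E'
from h import *
robot.set_gripper(.085)
s=robot.observe();p=s['tool_pos'];print(p,s['ft_force'],s['gripper_width'])
robot.line_to([p[0],p[1],.28],vel=.2)
robot.move_pose([.48,-.285,.30],[180,0,17.4])
for n in("top","side","wrist"): cv2.imwrite(f"pics/{n}3.png",robot.grab_frame(n))
crop("pics/side3.png",295,170,130,140,4,"pics/s3c.png")
print(proj("wrist",[.532,-.2685,.135]),proj("top",[.532,-.2685,.135]),proj("side",[.532,-.2685,.135]),proj("side",[.4284,-.303,.170]),s['time'])
E
```

```text
[ 0.42782935 -0.30082148  0.20378778] [0.0087202  0.56509452 0.1766105 ] 0.08500557162607471
[252.78200524 129.23585239] [373.23239841 203.06628774] [368.26215922 230.98144326] [348.26243675 255.26519602] 4.8333
```

View pics/s3c.png

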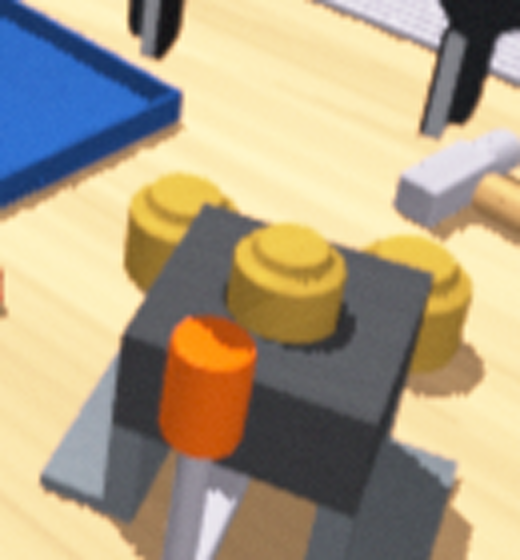

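View pics/wrist3.png

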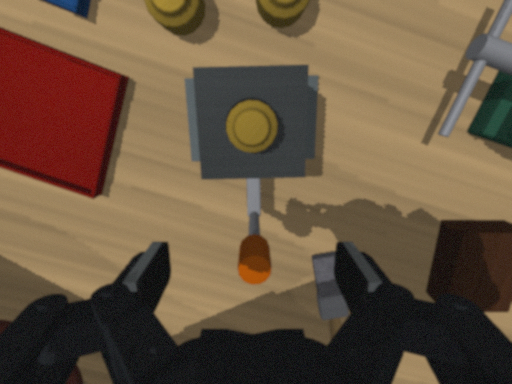

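```bash
python3 - <<'E'
from h import *
print(atz("wrist",(252,123.5),.135),atz("side",(368,230.75),.135), robot.ik([.667,.024,.09],[180,0,17.4]),robot.ik([.532,-.269,.18],[180,0,17.4]))
crop("pics/top3.png",310,150,110,110,5,"pics/t3c.png")
E
```

```text
[ 0.53614239 -0.26654334  0.135     ] [ 0.53218466 -0.26788394  0.135     ] [ -9.13593301  21.45899969   0.90856317  69.44956348   0.
 153.46406699] [-39.37919312   6.07350705  -7.20003623  76.72645672   0.
 123.22080688]
```

View pics/t3c.png

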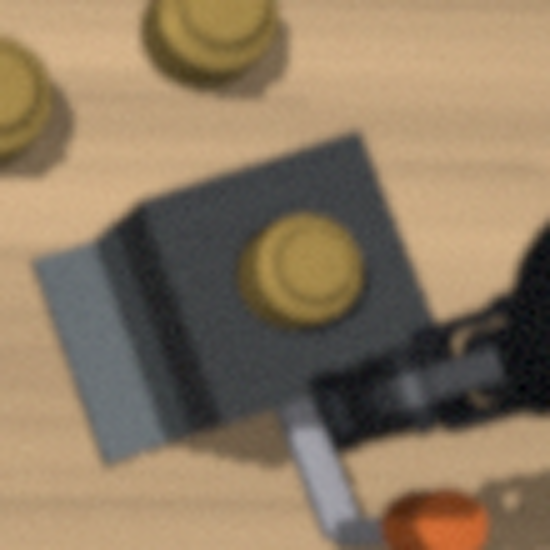

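The cap stands proud: its crown is at (368,231) in the side view and (372.6,203.2) in the top view, both within 1 px of (0.532,-0.2685,0.135). Now I grasp and lift it.

```bash
python3 - <<'E'
from h import *
c=[.533,-.268]
robot.move_pose([*c,.26],[180,0,17.4])
g=robot.line_to([*c,.181],vel=.1,guard=12);print("hit",g)
if not g:
    robot.set_gripper(0.0)
    s=robot.observe();print(s['gripper_width'],s['ft_force'],s['tool_pos'],s['time'])
    if .038<s['gripper_width']<.048:
        p=s['tool_pos']
        print(robot.line_to([p[0],p[1],p[2]+.02],vel=.05,guard=30))
        robot.line_to([p[0],p[1],.25],vel=.12)
        s=robot.observe();print(s['gripper_width'],s['ft_force'],s['tool_pos'],s['time'])
        cv2.imwrite("pics/s4.png",robot.grab_frame("side"))
        crop("pics/s4.png",270,140,160,150,4,"pics/s4c.png")
E
```

```text
hit False
0.04213288881873897 [0.11729578 0.4232008  3.90017303] [ 0.53315791 -0.26804664  0.18139918] 7.6417
False
0.04115852911650829 [-0.09954681  0.5828076  -2.02674094] [ 0.53313127 -0.26801379  0.24953442] 8.7583
```

View pics/s4c.png

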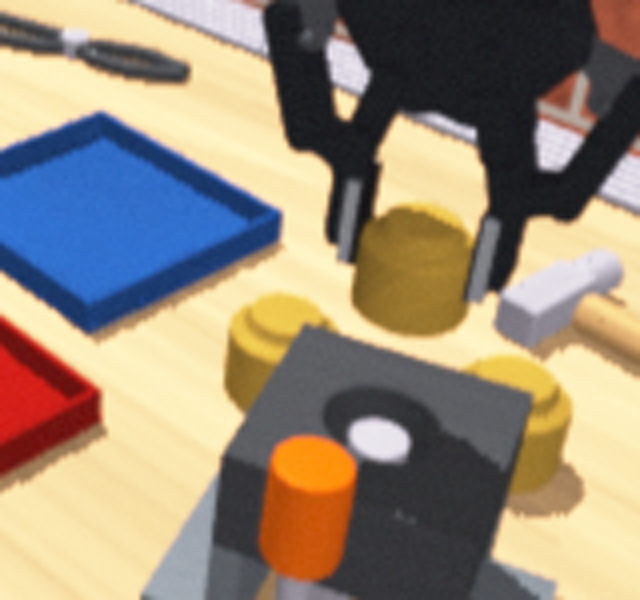

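```bash
python3 - <<'E'
from h import *
robot.line_to([.667,.024,.22],vel=.2)
s=robot.observe();print(s['gripper_width'],s['tool_pos'],s['time'])
cv2.imwrite("pics/s5.png",robot.grab_frame("side"))
crop("pics/s5.png",200,80,180,150,4,"pics/s5c.png")
print(proj("side",[.667,.024,.22-.085]),proj("side",[.667,.024,.22-.046]))
E
```

```text
0.04166663591490153 [0.66689098 0.02314491 0.22016445] 10.575
[295.65669952 147.97784804] [296.42561606 132.36491314]
```

View pics/s5c.png

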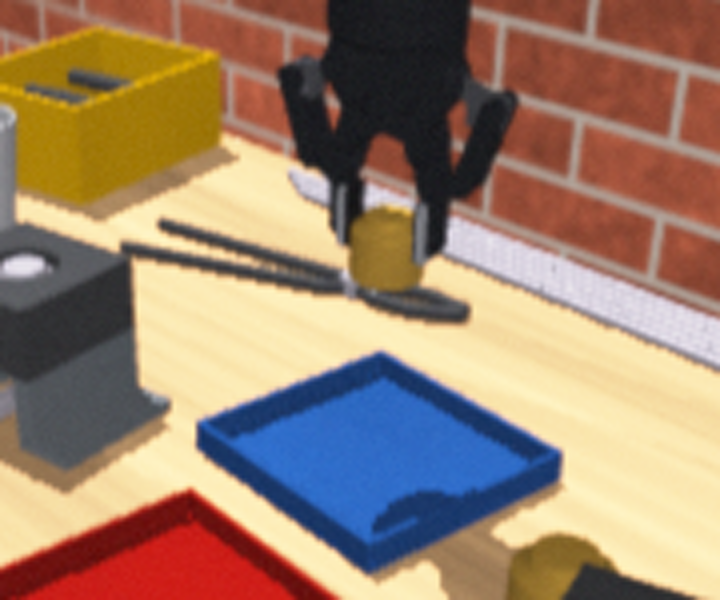

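The cap is held upright, with its bottom centre near (296,149) as predicted. I lower it gently into the tray.

```bash
python3 - <<'E'
from h import *
robot.line_to([.667,.024,.105],vel=.12)
robot.pause(.2)
g=robot.line_to([.667,.024,.087],vel=.015,guard=4)
s=robot.observe();print(g,s['gripper_width'],s['tool_pos'],s['ft_force'],s['time'])
cv2.imwrite("pics/s6.png",robot.grab_frame("side"))
crop("pics/s6.png",220,120,150,120,5,"pics/s6c.png")
E
```

```text
True 0.04155702189890024 [0.66690084 0.02401491 0.09110283] [0.17721299 0.05241923 5.25664635] 12.8083
```

View pics/s6c.png

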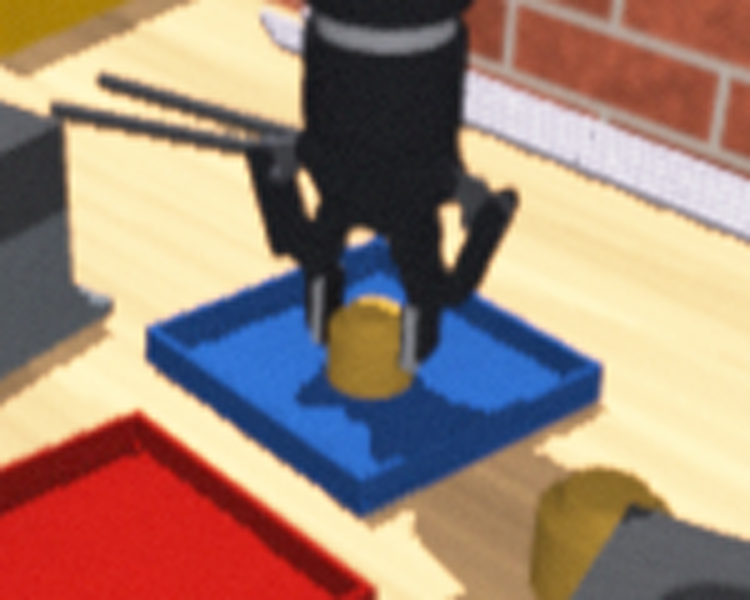

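Contact came at TCP z 0.091 against 0.090 expected, so the cap is on the tray floor. I release it and back off.

```bash
python3 - <<'E'
from h import *
robot.set_gripper(.07)
s=robot.observe();p=s['tool_pos'];print(s['gripper_width'],p)
robot.line_to([p[0],p[1],.25],vel=.12)
robot.move_pose([.50,.024,.32],[180,0,17.4])
robot.pause(.3)
for n in("top","side","wrist"): cv2.imwrite(f"pics/{n}7.png",robot.grab_frame(n))
crop("pics/side7.png",170,120,256,192,3,"pics/s7c.png")
print(proj("side",[.667,.024,.044]),proj("wrist",[.667,.024,.044]),robot.observe()['time'],robot.observe()['ft_force'])
E
```

```text
0.07018829835941956 [0.66609023 0.02415514 0.08978279]
[294.00417376 181.53256558] [298.0597262   22.99394896] 15.9333 [ 0.36869861 -0.64574925 -0.22793795]
```

View pics/s7c.png

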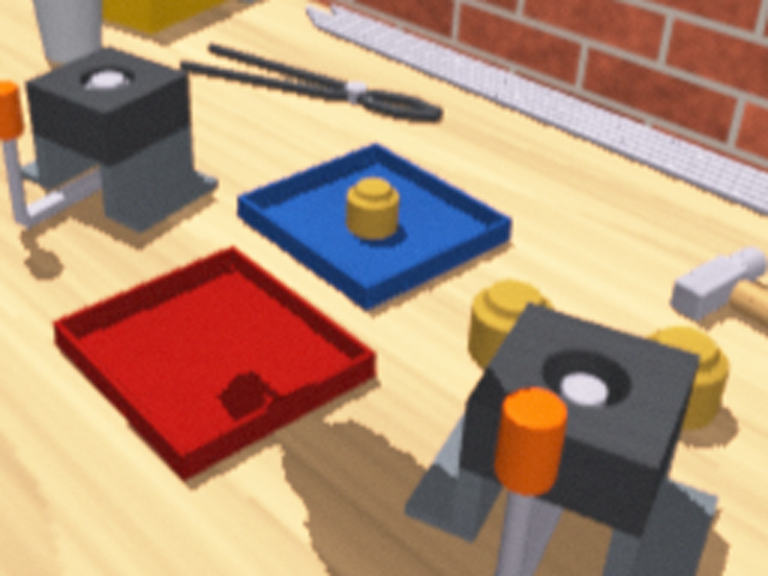

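View pics/wrist7.png

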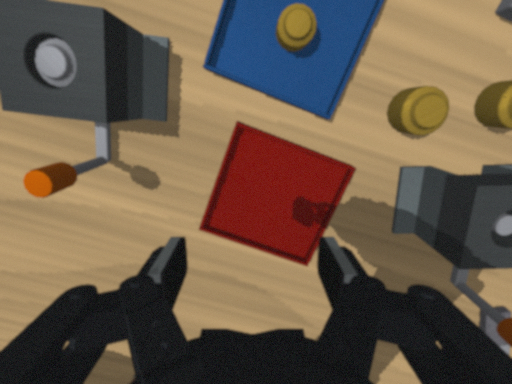

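View pics/top7.png

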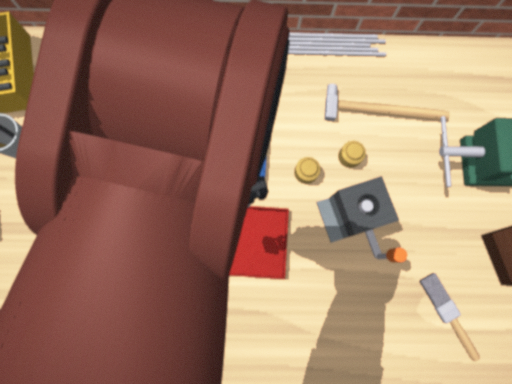

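The side view shows the brass cap upright mid-tray, crown at about (294,182) against (294,181.5) predicted. The brass knob is still up, and the steel cap and the two spare caps are where they were.

```bash
python3 -c "
from plant import robot
robot.job_done(); print(robot.observe()['time'])"
```

```text
the job is handed in; nothing more can be done
the job is handed in; nothing more can be done
```

The brass cap is standing upright in the middle of the blue tray, and I have handed the job in. The clock read about 16 s at my last check, well inside the 48 s limit.

- **Knockout:** I gripped the orange knob by the brass cap's die and lifted it until it hit the end stop at 34.0 mm. The cap came up to about 31 mm above the die, matching the expected position within 1 px in the side and top views.
- **Placing:** I gripped the cap by its lower part and lifted it straight out. I then lowered it slowly into the tray until I felt about 4 N of contact. That was at 0.091 m, against 0.090 m expected.
- **Last checks:** The side view shows the crown within 1 px of the predicted spot. The knob is still up, and the steel cap and the two larger brass caps have not moved. The gripper is open and clear of everything.
- **Disagreements:** The wrist-camera estimate of the cap's position was about 4 mm off the side view's, so I used the side and top views. In the last top view the arm hid the tray, so the final placing was checked only from the side and wrist cameras.

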